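# Load the one-footed tray evenly

## Task

Load the two filled jars onto the light one-footed tray, one towards each end, standing upright with at least 60 mm clear between them so that a glass can go there later. They look alike but may be filled quite differently and the narrow foot tips easily, so feel how heavy each is and keep the load even: the tray must not tip, not even for a moment, nor be shifted from where it stands. Leave the mug, candle and canister alone.

Things in the scene. Friction and masses are not known exactly. Their poses are not given: they have to be found in the camera images.
- tray: Light wooden tray (150 g) with one foot, loose on the worktop; 124 mm along its x, 260 mm along its y. Origin: centre of the foot's underside; z up. The foot crosses the middle: 108 mm along x, only 36 mm along y (18 mm each side of the origin), 20 mm high, so the tray tips to +y or -y once the centre of mass of tray and load, or a press, passes 18 mm from its middle line.
- tray_floor (a point): Centre of the tray's flat floor, 25 mm over the worktop, axes as the tray's. The rim all round is 6 mm thick and stands 16 mm above the floor. Two thin lines across the floor mark the edges of the foot below. Friction of jars on tray and tray on worktop is 0.5 to 0.72, so a push on a jar also tends to tip the tray, the more the higher it acts.
- jar_1_mid (a point): Centre (half-way up, 30 mm over its base) of a closed white jar with a blue band and a brown wooden lid, upright, round, 54 mm across, 60 mm tall. Its mass is not told: anywhere from 80 to 320 g; lid and contents do not move.
- jar_2_mid (a point): The same point of the second jar, which looks the same; its mass too is anywhere from 80 to 320 g, independent of the first's.
- mug: White coffee mug, 92x127x95 mm, a bystander. Origin: centre of its underside.
- candle: Green pillar candle, 52 mm across, 144 mm tall, a bystander. Origin: centre of its underside.
- canister: Dark red storage canister with a chrome lid, 105 mm across, 176 mm tall, a bystander. Origin: centre of its underside.
Not all that is in view belongs to the job. What is shaped like the part that bears jar_1_mid but purple is not meant. What is shaped like the part that bears jar_2_mid but yellow is not meant.

How it is judged:
At the end, for the whole second after the job is handed in: Both jars stand upright (within 0.08 rad) on the tray floor, on opposite sides of its middle line (each at least 15 mm from it), their centres at least 112 mm apart; the tray stands level on its foot (within 0.03 rad), at rest, within 30 mm of where it began (((y of jar_1_mid in the frame of tray above 0.015 m and y of jar_2_mid in the frame of tray below -0.015 m) or (y of jar_1_mid in the frame of tray below -0.015 m and y of jar_2_mid in the frame of tray above 0.015 m)) and horizontal distance between jar_1_mid and jar_2_mid above 0.112 m and horizontal distance between each of jar_1_mid, jar_2_mid and tray below 0.125 m and z of jar_1_mid in the frame of tray between 0.05 and 0.06 m and z of jar_2_mid in the frame of tray between 0.05 and 0.06 m and angle between each of jar_1_mid, jar_2_mid's own z axis and vertical below 0.08 rad and angle between tray's own z axis and vertical below 0.03 rad and distance of tray from where it was at the start of the episode below 0.03 m and linear speed of tray below 0.01 m/s); the robot touches nothing.
It fails at once if the tray tips (more than 0.1 rad) (angle between tray's own z axis and vertical above 0.1 rad).
It fails at once if the tray is shifted more than 40 mm (distance of tray from where it was at the start of the episode above 0.04 m).
It fails at once if the mug is disturbed (distance of mug from where it was at the start of the episode above 0.02 m).
It fails at once if the candle is disturbed (distance of candle from where it was at the start of the episode above 0.02 m or angle between candle's own z axis and vertical above 0.3 rad).
It fails at once if the canister is disturbed (distance of canister from where it was at the start of the episode above 0.02 m).
It also fails if it takes over 70 s, if anything falls off the work surface, if the arm or the gripper's body presses on something with over 40 N, if the wrist force passes 120 N, or if a joint passes its speed limit or range.

## Robot

A 6-joint arm with a two-finger parallel gripper is mounted at the origin on a cart in front of the work surface, level with it; the furniture and walls round the work are solid. World frame = base frame: x ahead of the robot, y to its left, z up, the work surface at z = 0. Lengths are in m, angles in rad, forces in N, time in s.
With the tool pointing down it reaches from about 0.35 to 0.875 m from the base axis. Payload 15.5 kg.
Tool frame: the origin (TCP) lies at the very end of the fingers, on their centre line; the grasp point (between the pads) lies r.pinch_z behind it (r.pinch_z is the distance from the TCP to the grasp point, in m); z points along the fingers, x is the direction in which the jaws open and shut, and the axes are right-handed (so a half turn about z gives the same grasp; the last joint's range is limited). The gripper opens to 85 mm and grips with 20 to 120 N. Pads are 22 mm wide; open, the fingers measure 114 mm over their backs; the gripper's body (76 mm by 85 mm) begins 54 mm behind the grasp point. The pads swing forward as they close: fully open they stand 13 mm farther back than shut.
Start: joints at [-1.345, 0.494, 1.345, -0, 1.302, -0.096], TCP at [0.197, -0.593, 0.231] pointing down, gripper open.
Joint ranges: [-2.91, 2.91], [-0.82, 2.16], [0.22, 2.67], [-1.22, 4.37], [0.12, 2.79], [-3.08, 3.08]. Speed limits (rad/s): [1.89, 1.89, 2.57, 3.01, 3.01, 3.01].

## Interface

Orientations are given as a 3x3 rotation matrix whose columns are the frame's x, y, z axes.
In Python, from cell import monitor, eyes, ticket, r gives the robot as it stands. The module is installed in compiled form; this text tells all that it offers.
- The arm moves only by the tool arm_command, never from a script. Its argument "commands" is one flat list of numbers, 4 for each row, row after row: the shift along the tool's x, y, z in mm, then the turn about the tool's z in degrees. A call has 1 to 10 rows; each row is the pose to reach, as a shift and turn from the pose commanded when the call began, along the tool's axes at that moment; what a row does not reach only later rows make up. A row lasts 1/10 s, in which the tool goes at most 50 mm and 8.59 degrees, less where a joint would pass 70% of its speed; a pose out of reach is approached as far as the arm can. A call with a gripper value outside its range is refused whole. "fingers" is the opening, from 0 (shut) to 1 (fully open), set as the call begins (left out, the last holds). The fingers move at their own pace and stop on an object; "newtons" is the grip in N (left out, the last holds). Time passes only in rows, so rows that repeat a pose let the fingers close. It gives the time, the measured TCP pose, the force and the opening at its end, in the units of the state.
- monitor.observe(): the state, without advancing time (a new reading comes with each control period).
- eyes.snapshot(name): name is "side" or "top"; returns a dict with "image" (384x512x3 uint8, blue, green, red), "depth" (384x512 float32, m along the optical axis (not along the pixel's ray), 0 where there is no reading), "intrinsics" (3x3 intrinsics, pixels), "rvec" (rotation vector, rad) and "tvec" (3), from world to camera coordinates, as OpenCV has them. Camera axes: x right, y down, z forward; pixel columns grow to the right and rows downward; lengths in m; the calibration is good to about 2 mm. A picture is of the moment at which its call begins.
- ticket.sign_off(): hands the job in, once; it reports no verdict.
The state is a dict: "time": time; "joint_positions": joint angles; "joint_velocities": joint speeds; "tau": joint torques, N m; "tool_pos": TCP position; "eef_rot": TCP orientation; "contact_force": force on the tool from outside, world axes, zero at the start; "ft_torque": the same for the moment, N m; "width": opening from 0.0 (shut) to 1.0 (fully open).
Only numpy, scipy, OpenCV 4.12 (cv2) and the standard library are available. Lean on these libraries where they do the work, as an engineer would, in place of code of your own. Each camera call takes 0.05 s, during which the arm holds its last target.

## Working session

There is one attempt and no reset: what is moved stays moved. The work goes in short steps, Python scripts to look and compute and a tool call to move; the robot and the scene stay as the last step left them, time stands still between calls to the robot, and variables do not carry over. Pictures are saved under pics/ and viewed, and the job is handed in when it is done.

Besides the shell and the picture viewer there is one more tool, called after ">>>" by a JSON object that holds its "method" and its "body", one argument or row to a line. arm_command: Moves the arm, as the interface text tells. Its arguments: {"type":"object","properties":{"commands":{"type":"array"},"fingers":{"type":"number"},"newtons":{"type":"number"}},"required":["commands"]}

```bash
mkdir -p pics; cat > h.py <<'E'
import numpy as np,cv2
from cell import monitor,eyes,ticket,r
def snap(n,save):
    s=eyes.snapshot(n); cv2.imwrite('pics/%s.png'%save,s['image']); np.savez('pics/%s.npz'%save,**s); return s
def load(f): return dict(np.load('pics/%s.npz'%f))
def w(s,u,v,d=None,z=None):
    R,_=cv2.Rodrigues(np.array(s['rvec'],float)); t=np.array(s['tvec'],float).reshape(3)
    ray=np.linalg.inv(s['intrinsics'])@np.array([u,v,1.])
    c=-R.T@t; dr=R.T@ray
    if z is not None: return c+dr*(z-c[2])/dr[2]
    if d is None: d=s['depth'][int(v),int(u)]
    return c+dr*d
E
python3 - <<'E'
from h import *
np.set_printoptions(precision=4,suppress=True)
for n in('top','side'): s=snap(n,n+'0')
print(monitor.observe(), r.pinch_z)
E
```

```text
{'time': 0.1, 'joint_positions': array([-1.3455,  0.4941,  1.3461, -0.    ,  1.3025, -0.0955]), 'joint_velocities': array([ 0.0006, -0.0017,  0.0001,  0.0008, -0.    ,  0.001 ]), 'tau': array([  0.0012, -88.3595, -38.4559,  -0.0001,   0.0052,  -0.0001]), 'tool_pos': array([ 0.197 , -0.5928,  0.2308]), 'eef_rot': array([[ 0.3154, -0.949 , -0.0003],
       [-0.949 , -0.3154,  0.0011],
       [-0.0011, -0.0001, -1.    ]]), 'contact_force': array([-0.5195,  0.2128, -0.2921]), 'ft_torque': array([ 0.0464, -0.0195,  0.0497]), 'width': 1.0000410316182538} 0.0187
```

```bash
ls pics
```

```text
side0.npz
side0.png
top0.npz
top0.png
```

View pics/top0.png

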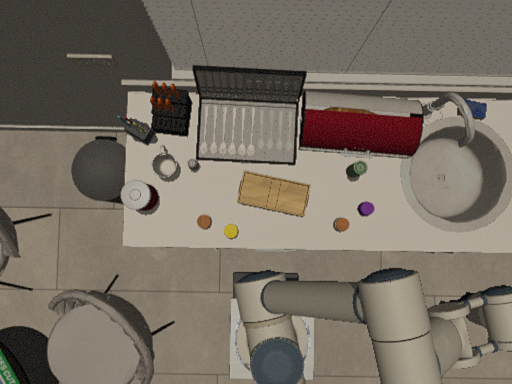

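View pics/side0.png

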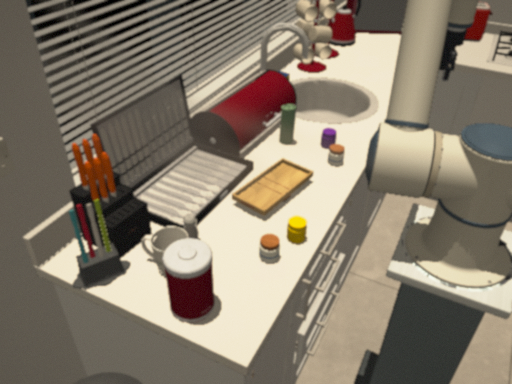

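The candidates in the top view are the brown-lidded jars at (204,221) and (342,225), and the decoys are yellow at (231,231) and purple at (366,209). I choose the two with brown lids and check them in a crop.

```bash
python3 - <<'E'
from h import *
np.set_printoptions(precision=4,suppress=True)
s=load('top0'); im=s['image']
c=cv2.resize(im[165:250,185:385],None,fx=4,fy=4,interpolation=cv2.INTER_CUBIC); cv2.imwrite('pics/c1.png',c)
sd=load('side0')['image']
cv2.imwrite('pics/c2.png',cv2.resize(sd[120:270,225:355],None,fx=4,fy=4,interpolation=cv2.INTER_CUBIC))
for n,(u,v) in dict(jA=(204,221),jB=(342,225),yel=(231,231),pur=(366,209),tray=(274,194),table=(320,180),candle=(360,169),can=(136,194)).items():
    print(n,w(s,u,v))
E
```

```text
jA [0.4331 0.093  1.8694]
jB [ 0.4366 -0.251   0.0598]
yel [0.4071 0.1619 0.0586]
pur [0.4331 0.093  1.8694]
tray [0.5499 0.0024 0.0244]
table [ 0.6095 -0.1768 -0.0054]
candle [ 0.6392 -0.3012  0.1311]
can [0.5314 0.4902 0.1797]
```

View pics/c1.png

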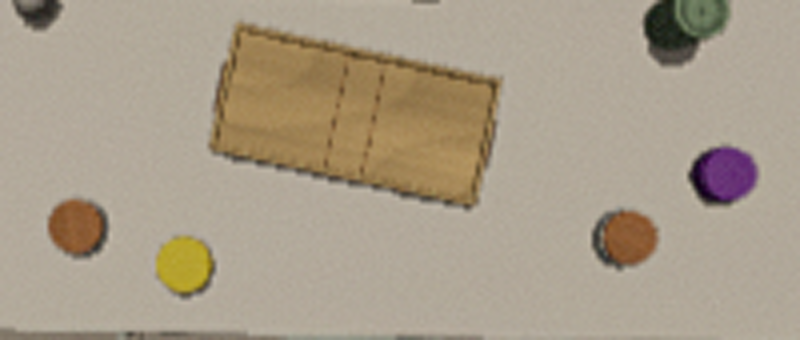

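View pics/c2.png

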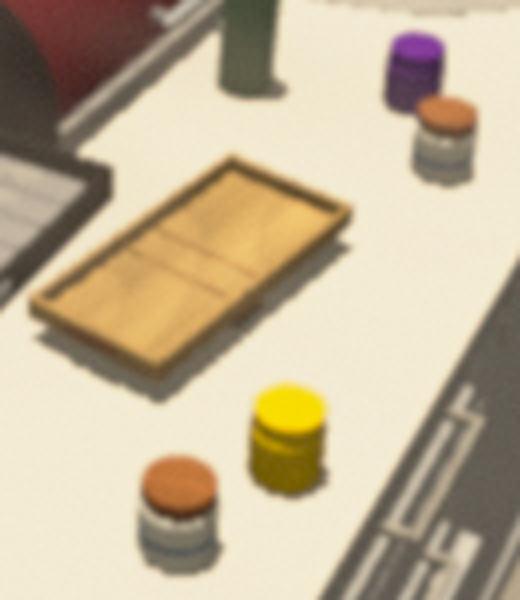

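```bash
cat >> h.py <<'E'
def blob(s,lo,hi,box):
    x0,y0,x1,y1=box; k=4
    c=cv2.resize(s['image'][y0:y1,x0:x1],None,fx=k,fy=k,interpolation=cv2.INTER_CUBIC)
    m=cv2.inRange(cv2.cvtColor(c,cv2.COLOR_BGR2HSV),lo,hi); mo=cv2.moments(m,True)
    return (mo['m10']/mo['m00']+.5)/k-.5+x0,(mo['m01']/mo['m00']+.5)/k-.5+y0,mo['m00']/k/k
E
python3 - <<'E'
from h import *
np.set_printoptions(precision=4,suppress=True)
s=load('top0')
for u,v in((204,221),(342,225)):
    b=blob(s,(5,110,80),(15,255,255),(u-11,v-11,u+12,v+12)); p=w(s,b[0],b[1],z=.06); print(b,p)
P=[w(s,(x+.5)/4-.5+185,(y+.5)/4-.5+165,z=.041) for x,y in((238,24),(500,78),(474,207),(212,152))]
P=np.array(P);print(P,P.mean(0))
for i in range(4): d=P[(i+1)%4]-P[i]; print(np.linalg.norm(d),np.degrees(np.arctan2(d[1],d[0])))
# side view check
s=load('side0')
for cx,cy in((180,485),(447,113)):
    print(w(s,(cx+.5)/4-.5+225,(cy+.5)/4-.5+120,z=.06))
for cx,cy in((232,157),(350,212),(157,375),(32,300)):
    print(w(s,(cx+.5)/4-.5+225,(cy+.5)/4-.5+120,z=.041))
d=s['depth']
E
```

```text
(203.5802187784868, 221.21422060164085, 137.125) [0.4416 0.2645 0.06  ]
(341.9044667913938, 223.97427502338635, 133.625) [ 0.4404 -0.2506  0.06  ]
[[ 0.6354  0.1176  0.041 ]
 [ 0.5888 -0.131   0.041 ]
 [ 0.4665 -0.1077  0.041 ]
 [ 0.5138  0.1398  0.041 ]] [0.5511 0.0047 0.041 ]
0.2529445215889969 -100.63312828644568
0.12447089848280891 169.2503072533266
0.2520656115503804 79.1686987526226
0.12360039679052871 -10.342388895344968
[0.4386 0.267  0.06  ]
[ 0.4387 -0.2507  0.06  ]
[ 0.5809 -0.1281  0.041 ]
[ 0.4651 -0.1006  0.041 ]
[0.5103 0.1543 0.041 ]
[0.6304 0.1206 0.041 ]
```

Crop c1 shows both chosen jars with brown lids at crop (77,227) and (627,238). The side crop shows their white bodies with a blue-grey band, while the decoys are solid yellow and solid purple. The tray's corner, length and angle checks fit. Next I refine the tray's middle line and work out the first move.

```bash
cat >> h.py <<'E'
TA=np.radians(-10.7)
def go(x,y,z,jaw=TA,cmd=None):
    o=monitor.observe(); R=o['eef_rot']; p=o['tool_pos']
    d=R.T@(np.array([x,y,z])-p)*1000
    a=np.arctan2(R[1,0],R[0,0]); t=(jaw-a+np.pi/2)%np.pi-np.pi/2
    print('t %.2f'%o['time'],'at',p.round(4),'ang',np.degrees(a).round(1),'=> shift mm',d.round(1),'turn',round(-np.degrees(t),1),'F',o['contact_force'].round(2),'w',round(o['width'],3))
def T(tx,ty,c=(0.549,0.006)): # tray to world
    return np.array(c)+tx*np.array([np.cos(TA),np.sin(TA)])+ty*np.array([-np.sin(TA),np.cos(TA)])
E
python3 - <<'E'
from h import *
np.set_printoptions(precision=4,suppress=True)
s=load('top0')
c=cv2.resize(s['image'][165:222,230:320],None,fx=8,fy=8,interpolation=cv2.INTER_CUBIC); cv2.imwrite('pics/c3.png',c)
print(w(s,366,209,z=.06))
go(.440,-.2507,.12)
E
```

```text
[ 0.4978 -0.3404  0.06  ]
t 0.10 at [ 0.197  -0.5928  0.2308] ang -71.6 => shift mm [-247.9 -338.5  111.1] turn -60.9 F [-0.52  0.21 -0.29] w 1.0
```

View pics/c3.png

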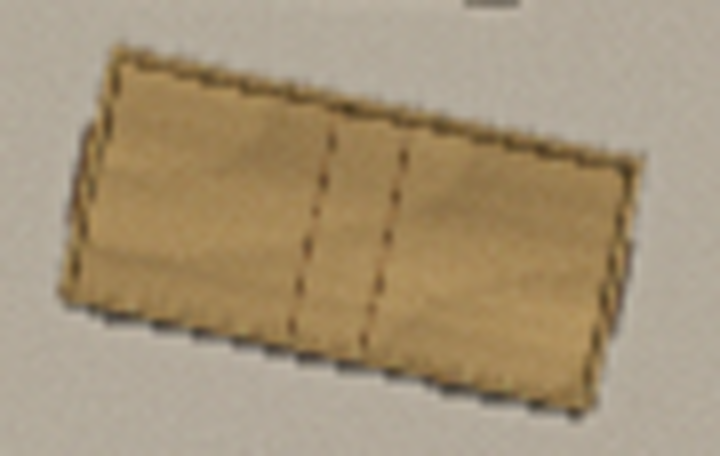

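The lines marking the foot's edges run (333,125)–(292,335) and (404,148)–(363,352) in the 8x crop. The outer rim corners are at about (118,46), (640,157), (588,414) and (62,300).

```bash
python3 - <<'E'
from h import *
np.set_printoptions(precision=4,suppress=True)
s=load('top0')
f=lambda x,y,z:w(s,(x+.5)/8-.5+230,(y+.5)/8-.5+165,z=z)
L=[f(*q,.025) for q in((333,125),(292,335),(404,148),(363,352))]
print(np.array(L),np.mean(L,0), np.linalg.norm(L[0]-L[2]))
P=np.array([f(*q,.041) for q in((118,46),(640,157),(588,414),(62,300))]);print(P.mean(0))
for i in range(4): d=P[(i+1)%4]-P[i]; print(np.linalg.norm(d),np.degrees(np.arctan2(d[1],d[0])))
E
```

```text
[[ 0.6025  0.014   0.025 ]
 [ 0.502   0.0319  0.025 ]
 [ 0.5921 -0.02    0.025 ]
 [ 0.4945 -0.0019  0.025 ]] [0.5478 0.006  0.025 ] 0.03556718175509002
[0.552 0.005 0.041]
0.2523107211710612 -100.9937101861822
0.124007564624879 169.2077091427827
0.2533851662582433 78.79536609001127
0.12307565762639278 -11.290157831599846
```

>>> {"method": "arm_command", "body": {
  "commands": [-26,-35,11,-6,-52,-70,22,-12,-78,-105,33,-18,-104,-140,44,-24,-130,-176,55,-31,-155,-211,66,-38,-180,-246,77,-45,-206,-282,88,-52,-230,-315,100,-58,-248,-338.5,111,-61],
  "fingers": 1,
  "newtons": 25
}}

```text
time: 1.1
tool_pos: [0.4411, -0.2489, 0.1197]
eef_rot: [[0.984, -0.179, -0.0], [-0.179, -0.984, 0.0], [-0.0, -0.0, -1.0]]
contact_force: [-0.5, -0.5, 0.4]
width: 0.999
```

```bash
cat >> h.py <<'E'
def force(n=20):
    a=[]
    for i in range(n):
        eyes.snapshot('side'); o=monitor.observe(); a.append(np.r_[o['contact_force'],o['ft_torque']])
    a=np.array(a); print('F',a.mean(0).round(3),'sd',a.std(0).round(3),'se z',(a[:,2].std()/n**.5).round(3)); return a
E
sed -i 's/c=(0.549,0.006)/c=(0.550,0.006)/' h.py
python3 - <<'E'
from h import *
force(20)
go(.440,-.2507,.020)
E
```

```text
F [-0.041  0.318 -0.089 -0.003 -0.01   0.002] sd [0.482 0.871 0.785 0.033 0.026 0.025] se z 0.175
t 2.10 at [ 0.4401 -0.2511  0.1203] ang -10.6 => shift mm [ -0.2  -0.3 100.3] turn 0.1 F [-0.21  0.66 -1.37] w 0.999
```

```bash
cat >> h.py <<'E'
def force(n=20):
    a=[]
    for i in range(n):
        eyes.snapshot('side'); o=monitor.observe(); a.append(np.r_[o['contact_force'],o['ft_torque'],o['tau'],o['joint_positions']])
    a=np.array(a); print('mean',a.mean(0).round(4).tolist(),'\nsd',a.std(0).round(4).tolist(),'se z',(a[:,2].std()/n**.5).round(3)); return a
E
python3 - <<'E'
from h import *
force(20)
E
```

```text
mean [-0.0632, -0.0277, 0.0578, -0.0005, 0.0006, -0.0049, -0.0037, -74.22, -25.8665, -0.0003, 0.0009, -0.0, -0.6362, 0.4783, 1.7613, -0.0, 0.902, -0.4509] 
sd [0.5337, 0.4682, 0.3923, 0.0325, 0.0289, 0.0255, 0.0138, 0.005, 0.0008, 0.0005, 0.0002, 0.0001, 0.0, 0.0, 0.0, 0.0, 0.0, 0.0] se z 0.088
```

>>> {"method": "arm_command", "body": {
  "commands": [0,0,25,0,0,0,50,0,0,0,75,0,0,0,90,0,0,0,100,0,0,0,100,0]
}}

```text
time: 3.7
tool_pos: [0.4397, -0.2507, 0.0194]
eef_rot: [[0.983, -0.184, -0.001], [-0.184, -0.983, 0.001], [-0.001, -0.001, -1.0]]
contact_force: [0.2, -0.2, 0.6]
width: 0.996
```

>>> {"method": "arm_command", "body": {
  "commands": [0,0,0,0,0,0,0,0,0,0,0,0,0,0,0,0,0,0,0,0,0,0,0,0,0,0,0,0,0,0,0,0],
  "fingers": 0
}}

```text
time: 4.5
tool_pos: [0.4405, -0.2513, 0.0212]
eef_rot: [[0.983, -0.184, 0.001], [-0.184, -0.983, -0.001], [0.001, 0.001, -1.0]]
contact_force: [-1.1, 1.1, 5.4]
width: 0.628
```

Width 0.628 × 85 mm = 53 mm, so the jar is gripped. Joint torques are far quieter than the wrist force, so I lift back to the same pose and weigh with those.

>>> {"method": "arm_command", "body": {
  "commands": [0,0,-10,0,0,0,-30,0,0,0,-55,0,0,0,-80,0,0,0,-95,0,0,0,-100,0,0,0,-100,0]
}}

```text
time: 5.2
tool_pos: [0.4403, -0.2512, 0.1211]
eef_rot: [[0.983, -0.184, 0.001], [-0.184, -0.983, -0.001], [0.001, 0.001, -1.0]]
contact_force: [-0.7, 0.9, -2.9]
width: 0.63
```

```bash
python3 - <<'E'
from h import *
a=force(20)
m=a.mean(0); q=m[12:]
print('tau2 delta',m[7]+74.22,'tau3',m[8]+25.8665, 'lever r', np.hypot(.440,.2507))
go(.440,-.2507,.120)
E
```

```text
mean [-0.052, -0.1607, -2.4727, 0.0059, 0.0023, 0.0072, 0.0084, -75.7704, -26.4779, -0.0058, 0.0126, -0.0, -0.6363, 0.4787, 1.7616, 0.0, 0.9018, -0.4509] 
sd [0.5626, 0.4115, 0.5133, 0.0256, 0.0232, 0.0279, 0.0159, 0.6887, 0.2129, 0.0004, 0.0492, 0.0001, 0.0, 0.0005, 0.0003, 0.0, 0.0002, 0.0] se z 0.115
tau2 delta -1.5504026699066173 tau3 -0.6113525829315201 lever r 0.5064094094702427
t 6.20 at [ 0.4401 -0.251   0.1203] ang -10.6 => shift mm [-0.2 -0.3  0.3] turn 0.1 F [-0.77 -0.46 -2.66] w 0.629
```

```bash
python3 - <<'E'
from h import *
a=force(12)
m=a.mean(0)
print('tau2 delta',m[7]+74.22,'tau3',m[8]+25.8665,'kg r=.506:',(m[7]+74.22)/.5064/9.81)
c=T(0,0);print(c)
E
```

```text
mean [0.1241, 0.2234, -2.4467, -0.0021, -0.0115, 0.005, -0.0007, -75.4584, -26.4317, -0.006, -0.0029, -0.0, -0.6363, 0.4783, 1.7613, 0.0, 0.902, -0.4509] 
sd [0.4398, 0.5502, 0.3734, 0.0293, 0.0304, 0.0332, 0.003, 0.0036, 0.0006, 0.0003, 0.0002, 0.0, 0.0, 0.0, 0.0, 0.0, 0.0, 0.0] se z 0.108
tau2 delta -1.2384097862243664 tau3 -0.5651833019256607 kg r=.506: -0.24928817078688734
[0.55  0.006]
```

Jar B is about 0.25 kg by both wrist force and joint torque. Placed alone at tray y = -18 mm, it puts the centre of mass at about 11 mm, inside the 18 mm foot limit. Carrying it over.

```bash
python3 - <<'E'
from h import *
p=T(0,-.018);print(p);go(p[0],p[1],.12)
E
```

```text
[ 0.546658   -0.01168703]
t 6.80 at [ 0.4401 -0.2511  0.1203] ang -10.6 => shift mm [  60.6 -254.9    0.3] turn 0.1 F [ 0.27  0.42 -2.47] w 0.624
```

>>> {"method": "arm_command", "body": {
  "commands": [5,-20,0,0,13,-55,0,0,22,-92,0,0,31,-130,0,0,40,-168,0,0,48,-203,0,0,55,-232,0,0,59,-248,0,0,60.6,-255,0,0,60.6,-255,0,0]
}}

```text
time: 7.8
tool_pos: [0.5467, -0.0115, 0.1202]
eef_rot: [[0.983, -0.184, -0.0], [-0.184, -0.983, -0.0], [-0.0, 0.0, -1.0]]
contact_force: [-0.2, -0.9, -2.2]
width: 0.626
```

>>> {"method": "arm_command", "body": {
  "commands": [0,0,0,0,0,0,15,0,0,0,35,0,0,0,50,0,0,0,60,0,0,0,66,0,0,0,69,0,0,0,69,0,0,0,69,0,0,0,69,0]
}}

```text
time: 8.8
tool_pos: [0.547, -0.0116, 0.0518]
eef_rot: [[0.983, -0.184, 0.001], [-0.184, -0.983, -0.0], [0.001, -0.0, -1.0]]
contact_force: [0.4, -0.3, -2.7]
width: 0.625
```

```bash
python3 - <<'E'
from h import *
a=force(6); p=T(0,-.018);go(p[0],p[1],.0463)
s=snap('side','s1'); cv2.imwrite('pics/s1c.png',cv2.resize(s['image'][100:260,200:360],None,fx=3.5,fy=3.5,interpolation=cv2.INTER_CUBIC))
E
```

```text
mean [0.0987, -0.0125, -2.4415, -0.0139, -0.0091, -0.0019, -0.0307, -84.9202, -22.3425, -0.0071, 0.0024, -0.001, -0.1303, 0.6278, 1.7156, 0.0, 0.7977, 0.055] 
sd [0.6592, 0.3845, 0.4142, 0.0315, 0.037, 0.0167, 0.028, 0.0811, 0.0086, 0.0009, 0.0009, 0.0004, 0.0, 0.0002, 0.0001, 0.0, 0.0, 0.0] se z 0.169
t 9.10 at [ 0.5468 -0.0115  0.0514] ang -10.6 => shift mm [-0.1  0.2  5.1] turn 0.1 F [-0.09 -0.06 -3.06] w 0.624
```

View pics/s1c.png

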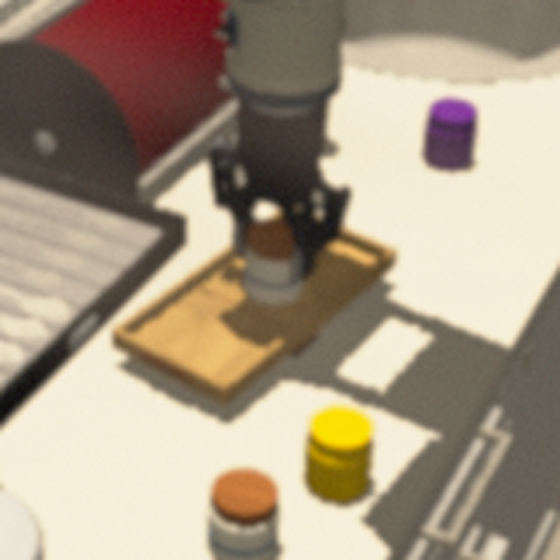

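The jar hangs just above the tray floor near the foot lines, at crop (272,265), clear of the rim. I lower it in small steps.

>>> {"method": "arm_command", "body": {
  "commands": [0,0,2,0,0,0,3.5,0,0,0,4.5,0,0,0,5,0,0,0,5,0,0,0,5,0,0,0,5,0]
}}

```text
time: 9.85
tool_pos: [0.5467, -0.0116, 0.0463]
eef_rot: [[0.983, -0.184, 0.0], [-0.184, -0.983, 0.0], [0.0, -0.0, -1.0]]
contact_force: [0.8, 0.4, -2.2]
width: 0.623
```

```bash
python3 - <<'E'
from h import *
a=force(6); p=T(0,-.018);go(p[0],p[1],.0463)
E
```

```text
mean [-0.1213, -0.0399, -2.5884, 0.0002, 0.0142, -0.0004, 0.0001, -85.1426, -21.8415, -0.0056, 0.0004, 0.0, -0.1304, 0.6365, 1.7186, 0.0, 0.7865, 0.055] 
sd [0.2787, 0.2765, 0.3047, 0.027, 0.0229, 0.0315, 0.0024, 0.0031, 0.001, 0.0001, 0.0004, 0.0001, 0.0, 0.0, 0.0, 0.0, 0.0, 0.0] se z 0.124
t 10.15 at [ 0.5467 -0.0116  0.0463] ang -10.6 => shift mm [ 0.   0.1 -0. ] turn 0.1 F [ 0.2  -0.28 -2.73] w 0.628
```

>>> {"method": "arm_command", "body": {
  "commands": [0,0,0.5,0,0,0,1,0,0,0,1,0,0,0,1,0]
}}

```text
time: 10.55
tool_pos: [0.5467, -0.0116, 0.0461]
eef_rot: [[0.983, -0.184, 0.001], [-0.184, -0.983, -0.0], [0.001, 0.0, -1.0]]
contact_force: [-4.6, -0.9, 17.1]
width: 0.628
```

```bash
python3 - <<'E'
from h import *
a=force(5); p=T(0,-.018);go(p[0],p[1],.0453)
E
```

```text
mean [-4.2724, -0.2808, 16.7376, -0.0417, 0.9217, -0.0139, 0.2238, -75.8413, -21.444, 0.1912, -1.6272, -0.0166, -0.1304, 0.6366, 1.7191, -0.0001, 0.7853, 0.055] 
sd [0.7525, 0.3628, 0.5356, 0.0206, 0.0454, 0.039, 0.003, 0.0019, 0.0007, 0.0002, 0.0003, 0.0001, 0.0, 0.0, 0.0, 0.0, 0.0, 0.0] se z 0.24
t 10.80 at [ 0.5467 -0.0116  0.0461] ang -10.6 => shift mm [-0.1  0.   0.8] turn 0.1 F [-4.02 -0.39 16.41] w 0.626
```

Contact, and it is stiff: about 20 N/mm. I back off 0.9 mm before releasing.

>>> {"method": "arm_command", "body": {
  "commands": [0,0,-0.9,0,0,0,-0.9,0,0,0,-0.9,0]
}}

```text
time: 11.1
tool_pos: [0.5467, -0.0116, 0.0462]
eef_rot: [[0.983, -0.184, 0.0], [-0.184, -0.983, -0.0], [0.0, 0.0, -1.0]]
contact_force: [-0.5, -0.3, 2.3]
width: 0.626
```

```bash
python3 - <<'E'
from h import *
a=force(4); p=T(0,-.018);go(p[0],p[1],.0453)
s=snap('side','s2'); cv2.imwrite('pics/s2c.png',cv2.resize(s['image'][100:260,200:360],None,fx=3.5,fy=3.5,interpolation=cv2.INTER_CUBIC))
E
```

```text
mean [-0.3177, 0.1727, 1.501, -0.0106, 0.0939, 0.0044, 0.0599, -83.144, -21.3768, 0.0301, -0.1567, -0.003, -0.1304, 0.6366, 1.7186, -0.0, 0.7863, 0.055] 
sd [0.3403, 0.434, 0.3854, 0.0371, 0.0386, 0.013, 0.0097, 0.0141, 0.0228, 0.0035, 0.0239, 0.0004, 0.0, 0.0, 0.0, 0.0, 0.0, 0.0] se z 0.193
t 11.30 at [ 0.5467 -0.0116  0.0462] ang -10.6 => shift mm [-0.1  0.1  0.9] turn 0.1 F [0.05 0.65 1.79] w 0.625
```

View pics/s2c.png

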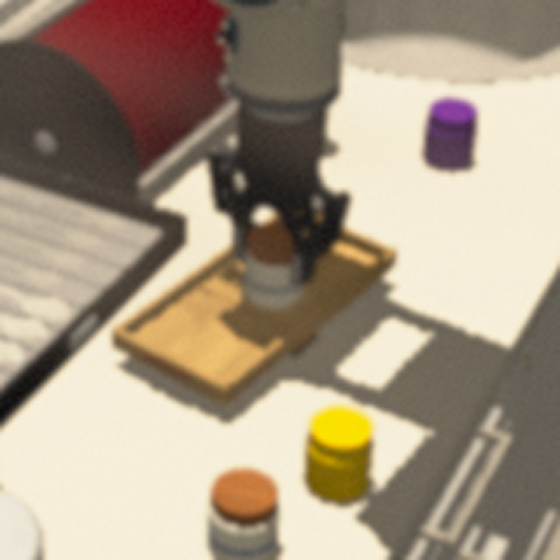

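The jar stands on the tray, the tray looks level, and the press is 1.5 N. Release partly, then rise.

>>> {"method": "arm_command", "body": {
  "commands": [0,0,0,0,0,0,0,0,0,0,0,0,0,0,0,0],
  "fingers": 0.8
}}

```text
time: 11.75
tool_pos: [0.5467, -0.0116, 0.0462]
eef_rot: [[0.983, -0.184, 0.0], [-0.184, -0.983, 0.0], [0.0, -0.0, -1.0]]
contact_force: [-0.9, -0.1, 0.8]
width: 0.804
```

>>> {"method": "arm_command", "body": {
  "commands": [0,0,-5,0,0,0,-20,0,0,0,-45,0,0,0,-75,0,0,0,-100,0,0,0,-100,0]
}}

```text
time: 12.35
tool_pos: [0.5484, -0.0118, 0.1496]
eef_rot: [[0.983, -0.184, 0.005], [-0.184, -0.983, -0.001], [0.005, -0.0, -1.0]]
contact_force: [1.2, -0.8, -1.0]
width: 0.799
```

```bash
python3 - <<'E'
from h import *
go(.440,.2655,.12)
s=snap('side','s3'); cv2.imwrite('pics/s3c.png',cv2.resize(s['image'][100:260,200:360],None,fx=3.5,fy=3.5,interpolation=cv2.INTER_CUBIC))
E
```

```text
t 12.35 at [ 0.5484 -0.0118  0.1496] ang -10.6 => shift mm [-157.7 -252.5   28.8] turn 0.1 F [ 1.23 -0.81 -0.98] w 0.799
```

View pics/s3c.png

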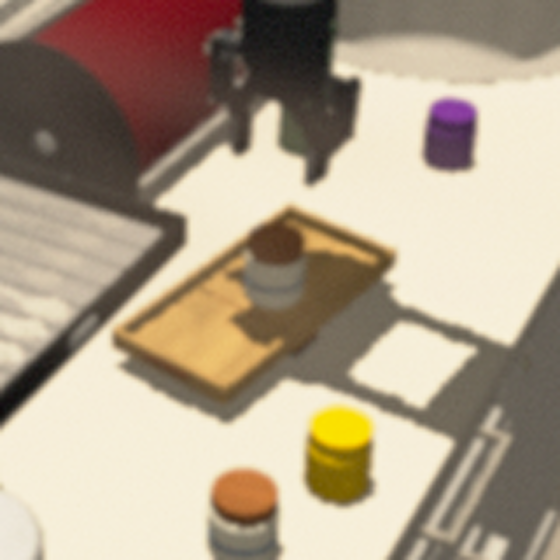

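>>> {"method": "arm_command", "body": {
  "commands": [-10,-16,0,0,-31,-50,2,0,-54,-87,6,0,-77,-124,10,0,-100,-161,14,0,-122,-198,18,0,-141,-229,22,0,-152,-247,25,0,-156,-253,26,0,-156,-253,26,0],
  "fingers": 1
}}

```text
time: 13.4
tool_pos: [0.4393, 0.2661, 0.1195]
eef_rot: [[0.983, -0.183, -0.001], [-0.183, -0.983, -0.001], [-0.001, 0.001, -1.0]]
contact_force: [-0.1, -0.5, 0.2]
width: 0.999
```

```bash
python3 - <<'E'
from h import *
eyes.snapshot('side');eyes.snapshot('side');eyes.snapshot('side')
a=force(12)
go(.440,.2655,.020)
s=snap('top','t3'); cv2.imwrite('pics/t3c.png',cv2.resize(s['image'][150:260,180:390],None,fx=3.5,fy=3.5,interpolation=cv2.INTER_CUBIC))
E
```

```text
mean [0.0411, 0.1887, 0.0191, 0.002, -0.0147, -0.0098, 0.0178, -75.2669, -26.2026, -0.0013, -0.0, -0.0103, 0.4264, 0.4863, 1.7438, -0.0, 0.9114, 0.6124] 
sd [0.4054, 0.6814, 0.332, 0.0194, 0.0326, 0.0314, 0.2928, 0.0922, 0.0292, 0.0076, 0.001, 0.007, 0.0007, 0.0001, 0.0001, 0.0001, 0.0, 0.0002] se z 0.096
t 14.15 at [0.44   0.2658 0.1202] ang -10.6 => shift mm [1.000e-01 3.000e-01 1.002e+02] turn 0.1 F [ 0.46 -0.39 -0.08] w 1.001
```

View pics/t3c.png

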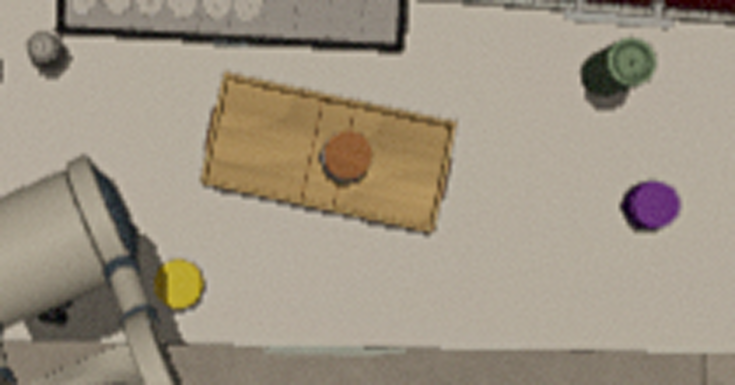

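Jar B stands at crop (347,157), on the -y foot line as planned. Now the torque baseline and the grip on jar A.

```bash
python3 - <<'E'
from h import *
a=force(6)
s=load('t3'); b=blob(s,(5,130,80),(14,255,255),(265,182,295,208)); p=w(s,b[0],b[1],z=.085);print(b,p)
d=p[:2]-T(0,0); print('tray xy', d@[np.cos(TA),np.sin(TA)], d@[-np.sin(TA),np.cos(TA)])
E
```

```text
mean [0.2243, 0.2446, 0.1598, -0.0028, 0.0046, 0.0074, -0.0228, -75.3379, -26.2187, -0.0009, 0.0007, -0.0006, 0.4274, 0.4865, 1.7438, 0.0, 0.9114, 0.6127] 
sd [0.5702, 0.5494, 0.4268, 0.0184, 0.0253, 0.034, 0.0173, 0.0027, 0.001, 0.0005, 0.0002, 0.0003, 0.0, 0.0, 0.0, 0.0, 0.0, 0.0] se z 0.174
(278.8352781706742, 193.85095473833098, 132.5625) [ 0.54698138 -0.01240188  0.085     ]
tray xy 0.00045047677133998483 -0.01864237852703112
```

>>> {"method": "arm_command", "body": {
  "commands": [0,0,20,0,0,0,50,0,0,0,75,0,0,0,92,0,0,0,100,0,0,0,100,0,0,0,100,0]
}}

```text
time: 15.2
tool_pos: [0.4403, 0.266, 0.0207]
eef_rot: [[0.983, -0.184, 0.0], [-0.184, -0.983, 0.0], [0.0, -0.0, -1.0]]
contact_force: [-0.2, -0.1, 0.4]
width: 1.0
```

>>> {"method": "arm_command", "body": {
  "commands": [0,0,0,0,0,0,0,0,0,0,0,0,0,0,0,0,0,0,0,0,0,0,0,0],
  "fingers": 0
}}

```text
time: 15.8
tool_pos: [0.4404, 0.266, 0.0209]
eef_rot: [[0.983, -0.184, 0.001], [-0.184, -0.983, 0.001], [0.001, -0.001, -1.0]]
contact_force: [-1.2, -0.7, 9.4]
width: 0.625
```

>>> {"method": "arm_command", "body": {
  "commands": [0,0,-10,0,0,0,-30,0,0,0,-55,0,0,0,-80,0,0,0,-95,0,0,0,-100,0,0,0,-100,0,0,0,-100,0,0,0,-100,0]
}}

```text
time: 16.7
tool_pos: [0.4395, 0.2656, 0.1194]
eef_rot: [[0.983, -0.184, -0.001], [-0.184, -0.983, -0.001], [-0.001, 0.001, -1.0]]
contact_force: [0.4, -0.5, -1.7]
width: 0.626
```

```bash
python3 - <<'E'
from h import *
force(10);force(8)
go(.440,.2655,.120)
E
```

```text
mean [-0.1932, 0.1676, -1.0693, 0.0198, -0.0071, -0.0124, 0.0013, -76.0347, -26.468, -0.0017, 0.0025, 0.0, 0.4273, 0.4871, 1.744, 0.0, 0.9112, 0.6127] 
sd [0.4872, 0.5171, 0.4379, 0.0219, 0.0276, 0.0269, 0.0069, 0.2, 0.0285, 0.0002, 0.0008, 0.0001, 0.0, 0.0004, 0.0002, 0.0, 0.0001, 0.0] se z 0.138
mean [-0.0007, 0.0341, -1.1389, -0.0132, -0.0027, -0.0051, -0.0009, -75.987, -26.5276, -0.0014, 0.0015, -0.0, 0.4274, 0.4864, 1.7438, 0.0, 0.9114, 0.6127] 
sd [0.3368, 0.386, 0.3879, 0.0322, 0.0284, 0.0269, 0.0022, 0.0257, 0.005, 0.0003, 0.0003, 0.0001, 0.0, 0.0, 0.0, 0.0, 0.0, 0.0] se z 0.137
t 17.60 at [0.44   0.2658 0.1202] ang -10.6 => shift mm [0.1 0.3 0.2] turn 0.1 F [-0.01 -0.23 -1.2 ] w 0.621
```

Jar A is about 0.128 kg and jar B about 0.25 kg.

Plan:
- Put A at tray y = +82 mm with B at -18 mm. The centre of mass is then about +11 mm, which is stable.
- Slide B with shut fingers held low against it, from -18 to about -36 mm. The load is then nearly balanced and the jars are about 118 mm apart.

```bash
python3 - <<'E'
from h import *
p=T(0,.082);print(p);go(p[0],p[1],.13)
E
```

```text
[0.56522466 0.08657425]
t 17.60 at [0.44   0.2658 0.1202] ang -10.6 => shift mm [156.1 153.1  -9.8] turn 0.1 F [-0.01 -0.23 -1.2 ] w 0.621
```

>>> {"method": "arm_command", "body": {
  "commands": [8,8,-10,0,28,27,-10,0,52,51,-10,0,77,75,-10,0,102,100,-10,0,126,123,-10,0,145,142,-10,0,154,151,-10,0,156,153,-10,0,156,153,-10,0]
}}

```text
time: 18.6
tool_pos: [0.5648, 0.0868, 0.1303]
eef_rot: [[0.983, -0.185, -0.0], [-0.185, -0.983, 0.0], [-0.0, -0.0, -1.0]]
contact_force: [-0.3, -0.5, -2.2]
width: 0.621
```

>>> {"method": "arm_command", "body": {
  "commands": [0,0,0,0,0,0,15,0,0,0,38,0,0,0,58,0,0,0,70,0,0,0,77,0,0,0,81,0,0,0,82.5,0,0,0,82.5,0,0,0,82.5,0]
}}

```text
time: 19.6
tool_pos: [0.5654, 0.0867, 0.0482]
eef_rot: [[0.983, -0.184, 0.001], [-0.184, -0.983, 0.0], [0.001, -0.0, -1.0]]
contact_force: [-0.5, -0.3, -1.3]
width: 0.626
```

```bash
python3 - <<'E'
from h import *
a=force(6); p=T(0,.082);go(p[0],p[1],.0460)
s=snap('side','s4'); cv2.imwrite('pics/s4c.png',cv2.resize(s['image'][100:260,200:360],None,fx=3.5,fy=3.5,interpolation=cv2.INTER_CUBIC))
E
```

```text
mean [0.1556, -0.2882, -1.3016, -0.0098, -0.0127, -0.0023, 0.0241, -88.0002, -23.443, -0.0011, 0.0029, 0.0005, 0.0478, 0.6561, 1.6542, 0.0, 0.8307, 0.2332] 
sd [0.398, 0.454, 0.5215, 0.0198, 0.0081, 0.045, 0.0186, 0.1225, 0.019, 0.0007, 0.0007, 0.0003, 0.0, 0.0002, 0.0001, 0.0, 0.0001, 0.0] se z 0.213
t 19.90 at [0.5652 0.0867 0.0478] ang -10.6 => shift mm [0.1 0.1 1.8] turn 0.1 F [-0.28  0.19 -1.78] w 0.625
```

View pics/s4c.png

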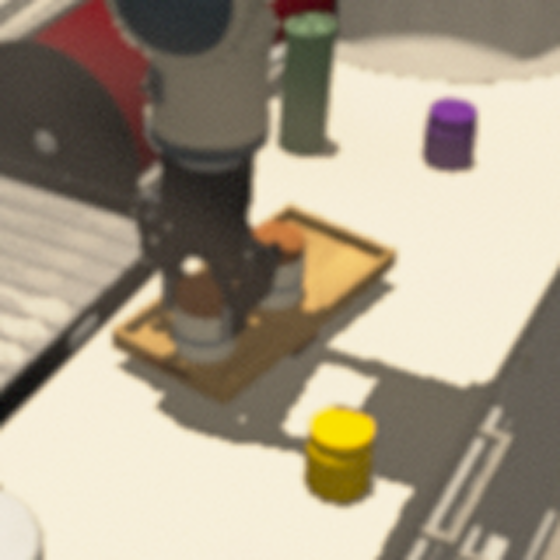

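Jar A hangs about 2 mm over the +y half, at crop (203,320). I lower it in fine steps and read tau and force at each.

>>> {"method": "arm_command", "body": {
  "commands": [0,0,0.5,0,0,0,1,0,0,0,1.4,0,0,0,1.4,0,0,0,1.4,0,0,0,1.4,0]
}}

```text
time: 20.55
tool_pos: [0.5651, 0.0867, 0.0463]
eef_rot: [[0.983, -0.184, 0.0], [-0.184, -0.983, -0.0], [0.0, 0.0, -1.0]]
contact_force: [0.0, -0.4, -1.4]
width: 0.623
```

```bash
python3 - <<'E'
from h import *
a=force(4); p=T(0,.082);go(p[0],p[1],.0460)
E
```

```text
mean [-0.172, 0.3409, -1.1921, -0.0073, 0.0206, -0.007, -0.0017, -88.0717, -23.2823, -0.0021, 0.0017, -0.0, 0.0478, 0.6588, 1.6552, -0.0, 0.8276, 0.2332] 
sd [0.2648, 0.2946, 0.172, 0.0215, 0.0361, 0.0379, 0.0011, 0.0088, 0.0022, 0.0002, 0.0001, 0.0001, 0.0, 0.0, 0.0, 0.0, 0.0, 0.0] se z 0.086
t 20.75 at [0.5651 0.0867 0.0463] ang -10.6 => shift mm [0.1 0.1 0.3] turn 0.1 F [-0.21  0.03 -1.13] w 0.622
```

>>> {"method": "arm_command", "body": {
  "commands": [0,0,0.3,0,0,0,0.5,0,0,0,0.5,0,0,0,0.5,0]
}}

```text
time: 21.15
tool_pos: [0.5651, 0.0868, 0.0458]
eef_rot: [[0.983, -0.184, 0.0], [-0.184, -0.983, 0.0], [0.0, -0.0, -1.0]]
contact_force: [0.0, 1.2, 1.0]
width: 0.624
```

```bash
python3 - <<'E'
from h import *
a=force(4); p=T(0,.082);go(p[0],p[1],.0460)
E
```

```text
mean [-0.4463, 1.0216, 2.1593, 0.2173, 0.0818, -0.0136, -0.8959, -86.4122, -22.8353, -0.3502, -0.0944, 0.0012, 0.0479, 0.6595, 1.6554, 0.0001, 0.8265, 0.2332] 
sd [0.5847, 0.328, 0.2288, 0.0465, 0.0245, 0.0469, 0.0723, 0.0594, 0.0364, 0.0315, 0.006, 0.0001, 0.0, 0.0, 0.0, 0.0, 0.0, 0.0] se z 0.114
t 21.35 at [0.5651 0.0868 0.0458] ang -10.6 => shift mm [ 0.1  0.2 -0.2] turn 0.1 F [-0.57  0.74  1.83] w 0.621
```

In contact with a 2 N press. I ease up 0.25 mm and check.

>>> {"method": "arm_command", "body": {
  "commands": [0,0,-0.25,0,0,0,-0.25,0,0,0,-0.25,0]
}}

```text
time: 21.65
tool_pos: [0.5651, 0.0867, 0.046]
eef_rot: [[0.983, -0.184, 0.0], [-0.184, -0.983, -0.0], [0.0, 0.0, -1.0]]
contact_force: [-0.1, 0.4, -0.6]
width: 0.63
```

```bash
python3 - <<'E'
from h import *
a=force(5); p=T(0,.082);go(p[0],p[1],.0460)
E
```

```text
mean [0.2143, 0.4506, 0.0395, 0.0512, -0.0568, -0.004, -0.1822, -87.1735, -22.8048, -0.0749, 0.0946, 0.0083, 0.0478, 0.6592, 1.6553, -0.0, 0.827, 0.2332] 
sd [0.8757, 0.4442, 0.6427, 0.0203, 0.0379, 0.0341, 0.054, 0.0287, 0.0113, 0.0203, 0.0125, 0.0016, 0.0, 0.0, 0.0, 0.0, 0.0, 0.0] se z 0.287
t 21.90 at [0.5651 0.0867 0.046 ] ang -10.6 => shift mm [0.1 0.1 0. ] turn 0.1 F [-0.23 -0.01 -0.25] w 0.627
```

The force is about 0, so the tray carries jar A's full weight. Release.

>>> {"method": "arm_command", "body": {
  "commands": [0,0,0,0,0,0,0,0,0,0,0,0,0,0,0,0],
  "fingers": 0.78
}}

```text
time: 22.3
tool_pos: [0.5651, 0.0867, 0.046]
eef_rot: [[0.983, -0.184, -0.0], [-0.184, -0.983, 0.0], [-0.0, -0.0, -1.0]]
contact_force: [-0.3, 0.3, -0.2]
width: 0.778
```

```bash
python3 - <<'E'
from h import *
s=snap('side','s5'); cv2.imwrite('pics/s5c.png',cv2.resize(s['image'][100:260,200:360],None,fx=3.5,fy=3.5,interpolation=cv2.INTER_CUBIC))
E
```

```text
(no output)
```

View pics/s5c.png

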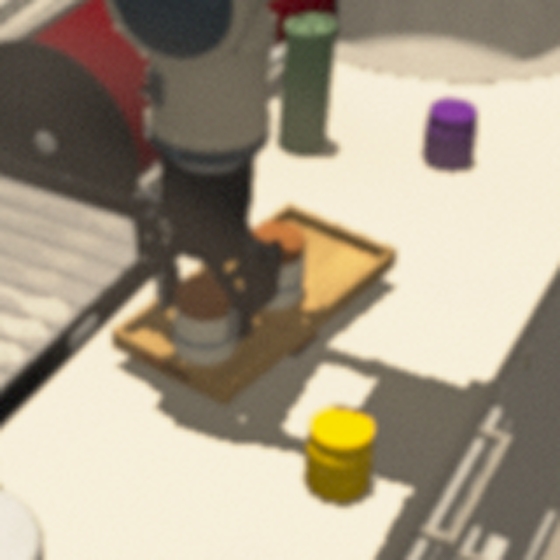

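Both jars stand upright and the tray is level. Rise straight up, then measure.

>>> {"method": "arm_command", "body": {
  "commands": [0,0,-5,0,0,0,-20,0,0,0,-45,0,0,0,-70,0,0,0,-84,0,0,0,-84,0,0,0,-84,0]
}}

```text
time: 23.05
tool_pos: [0.565, 0.0867, 0.1301]
eef_rot: [[0.983, -0.184, 0.0], [-0.184, -0.983, 0.0], [0.0, -0.0, -1.0]]
contact_force: [0.5, 0.6, 0.0]
width: 0.78
```

>>> {"method": "arm_command", "body": {
  "commands": [-15,0,0,0,-55,0,0,0,-100,0,0,0,-130,0,0,0,-140,0,0,0,-140,0,0,0],
  "fingers": 0
}}

```text
time: 23.65
tool_pos: [0.4262, 0.1127, 0.1296]
eef_rot: [[0.983, -0.184, -0.002], [-0.184, -0.983, -0.0], [-0.002, 0.0, -1.0]]
contact_force: [-0.0, 0.2, 0.1]
width: 0.001
```

```bash
python3 - <<'E'
from h import *
go(.5,.0,.13)
for n in('top','side'):
    s=snap(n,n+'6')
    cv2.imwrite('pics/%s6c.png'%n,cv2.resize(s['image'][150:250,200:350] if n=='top' else s['image'][100:260,200:360],None,fx=4 if n=='top' else 3.5,fy=4 if n=='top' else 3.5,interpolation=cv2.INTER_CUBIC))
E
```

```text
t 23.65 at [0.4262 0.1127 0.1296] ang -10.6 => shift mm [93.2 97.2 -0.5] turn 0.1 F [-0.    0.17  0.05] w 0.001
```

View pics/top6c.png

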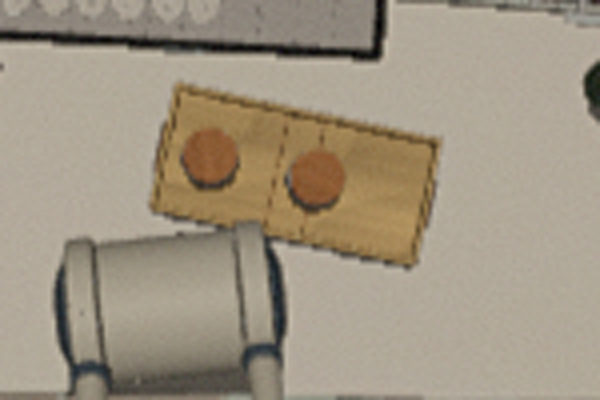

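View pics/side6c.png

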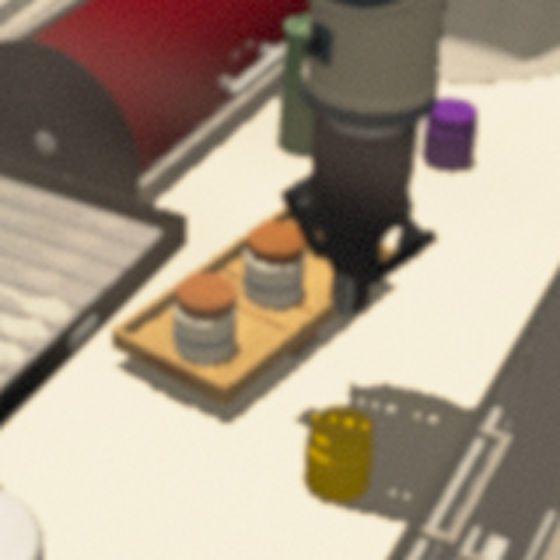

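```bash
cat >> h.py <<'E'
def trayc(p):
    d=p[:2]-T(0,0); return (1000*np.array([d@[np.cos(TA),np.sin(TA)], d@[-np.sin(TA),np.cos(TA)]])).round(1)
def lids(f,ga,gb,hw=11):
    s=load(f); o=[]
    for u,v in(ga,gb):
        b=blob(s,(5,130,80),(14,255,255),(u-hw,v-hw,u+hw,v+hw)); p=w(s,b[0],b[1],z=.085);o.append(p);print(np.round(b,1),p.round(4),'tray mm',trayc(p))
    print('sep',np.linalg.norm(o[0]-o[1]))
E
python3 - <<'E'
from h import *
lids('top6',(252,189),(279,194))
s=load('top6')
P=np.array([w(s,(x+.5)/4-.5+200,(y+.5)/4-.5+150,z=.041) for x,y in((179,83),(440,138),(414,267),(152,210))]);print(P.mean(0),[trayc(p) for p in P])
p=T(0,.030);go(p[0],p[1],.13)
E
```

```text
[252.  188.5 135.2] [0.565  0.0866 0.085 ] tray mm [-0.2 82. ]
[278.9 193.9 133.6] [ 0.5468 -0.0126  0.085 ] tray mm [  0.3 -18.9]
sep 0.10089161438505682
[0.55184118 0.00447656 0.041     ] [array([ 64.3, 124.8]), array([  63.5, -127.4]), array([ -61. , -127.3]), array([-58.5, 125.2])]
t 23.75 at [0.4287 0.1125 0.1299] ang -10.6 => shift mm [138.9  52.3  -0. ] turn 0.1 F [ 0.43  0.7  -0.21] w 0.001
```

Jar A is at +82.0 mm, jar B at -18.9 mm, and the tray has not moved. Now I bring the shut fingers into the gap and down to z = 34 mm.

>>> {"method": "arm_command", "body": {
  "commands": [10,4,0,0,40,15,0,0,80,30,0,0,115,43,0,0,132,50,0,0,139,52.3,0,0,139,52.3,0,0,139,52.3,0,0],
  "fingers": 0
}}

```text
time: 24.55
tool_pos: [0.5538, 0.0357, 0.1298]
eef_rot: [[0.983, -0.184, -0.001], [-0.184, -0.983, 0.0], [-0.001, 0.0, -1.0]]
contact_force: [0.4, -0.7, 0.2]
width: 0.005
```

```bash
python3 - <<'E'
from h import *
s=snap('side','s7'); cv2.imwrite('pics/s7c.png',cv2.resize(s['image'][100:260,200:360],None,fx=3.5,fy=3.5,interpolation=cv2.INTER_CUBIC))
p=T(0,.030);go(p[0],p[1],.034)
E
```

```text
t 24.60 at [0.5536 0.0359 0.1299] ang -10.6 => shift mm [ 2.1  0.1 95.9] turn 0.1 F [ 0.19 -0.16 -0.02] w -0.001
```

View pics/s7c.png

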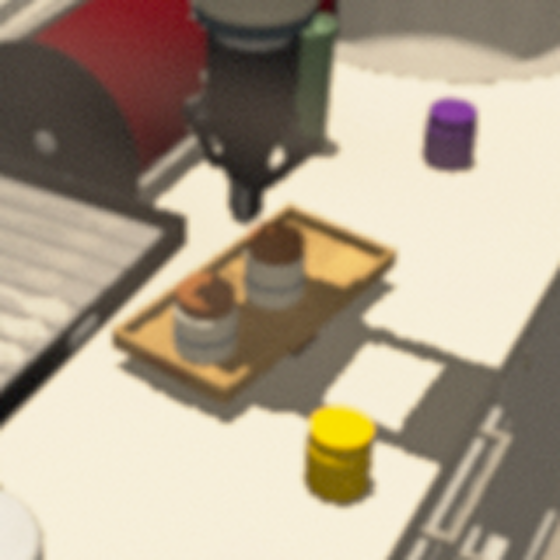

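The shut fingers, at crop (245,205), hang over the gap. Descend with a +2 mm x correction.

>>> {"method": "arm_command", "body": {
  "commands": [2,0,10,0,2,0,30,0,2,0,55,0,2,0,75,0,2,0,90,0,2,0,96,0,2,0,96,0,2,0,96,0]
}}

```text
time: 25.4
tool_pos: [0.5566, 0.0353, 0.0344]
eef_rot: [[0.983, -0.184, 0.0], [-0.184, -0.983, 0.0], [0.0, -0.0, -1.0]]
contact_force: [0.9, -0.5, 0.3]
width: 0.0
```

```bash
python3 - <<'E'
from h import *
s=snap('side','s8'); cv2.imwrite('pics/s8c.png',cv2.resize(s['image'][100:260,200:360],None,fx=3.5,fy=3.5,interpolation=cv2.INTER_CUBIC))
p=T(0,.030);go(p[0],p[1],.034); print(trayc(monitor.observe()['tool_pos']))
E
```

```text
t 25.45 at [0.5568 0.0353 0.0347] ang -10.6 => shift mm [-1.2  0.   0.7] turn 0.1 F [ 0.65  0.61 -0.14] w -0.003
[ 1.2 30. ]
```

View pics/s8c.png

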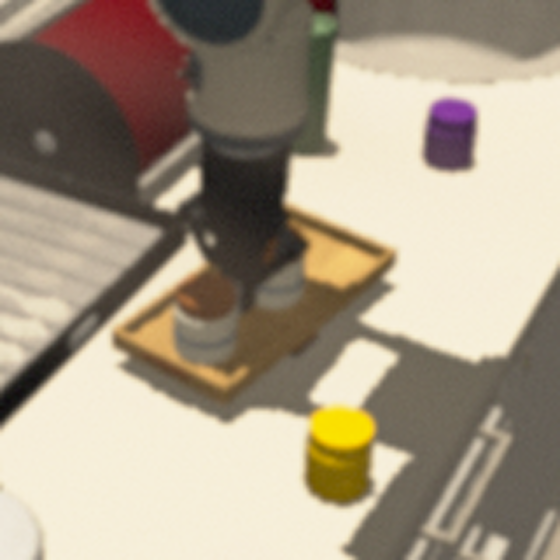

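>>> {"method": "arm_command", "body": {
  "commands": [-1,3,0,0,-1,6,0,0,-1,8,0,0,-1,9,0,0,-1,10,0,0,-1,11,0,0,-1,12,0,0,-1,13,0,0,-1,14,0,0,-1,15,0,0]
}}

```text
time: 26.45
tool_pos: [0.5527, 0.0206, 0.034]
eef_rot: [[0.983, -0.184, -0.0], [-0.184, -0.983, 0.0], [-0.0, -0.0, -1.0]]
contact_force: [0.1, 0.6, -0.0]
width: 0.001
```

```bash
python3 - <<'E'
from h import *
s=snap('side','s9'); cv2.imwrite('pics/s9c.png',cv2.resize(s['image'][100:260,200:360],None,fx=3.5,fy=3.5,interpolation=cv2.INTER_CUBIC))
force(4);print(trayc(monitor.observe()['tool_pos']))
E
```

```text
mean [0.3152, 1.1028, -0.1854, 0.1362, -0.0581, -0.0324, -0.6631, -85.3299, -20.6283, -0.2134, 0.04, -0.025, -0.0709, 0.662, 1.7095, -0.0, 0.7702, 0.1146] 
sd [0.1608, 0.4243, 0.5418, 0.0362, 0.0304, 0.0118, 0.076, 0.0702, 0.0322, 0.0209, 0.0009, 0.0201, 0.0001, 0.0, 0.0, 0.0, 0.0, 0.0] se z 0.271
[-0.1 14.8]
```

View pics/s9c.png

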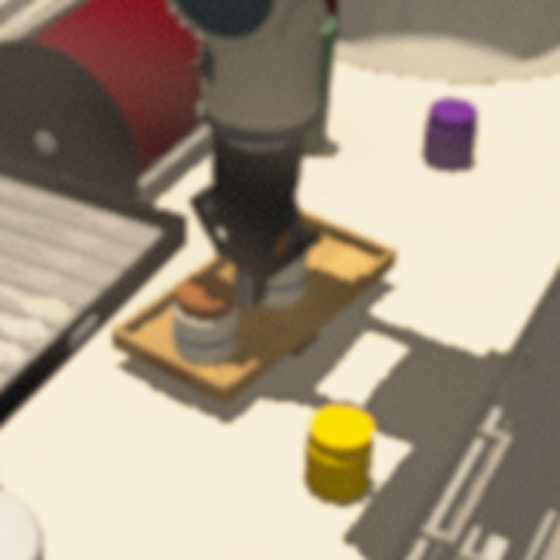

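The push is 1.1 N, and the tray corners at crop (115,335) and (395,255) have not moved. I continue slowly.

>>> {"method": "arm_command", "body": {
  "commands": [0,1,0,0,0,2,0,0,0,3,0,0,0,4,0,0,0,5,0,0,0,6,0,0,0,7,0,0,0,8,0,0,0,9,0,0,0,9,0,0]
}}

```text
time: 27.7
tool_pos: [0.551, 0.0116, 0.034]
eef_rot: [[0.983, -0.184, -0.0], [-0.184, -0.983, 0.0], [-0.0, 0.0, -1.0]]
contact_force: [-0.4, 1.8, 0.0]
width: -0.001
```

```bash
python3 - <<'E'
from h import *
s=snap('side','s10'); cv2.imwrite('pics/s10c.png',cv2.resize(s['image'][100:260,200:360],None,fx=3.5,fy=3.5,interpolation=cv2.INTER_CUBIC))
print(trayc(monitor.observe()['tool_pos']))
E
```

```text
[-0.   5.7]
```

View pics/s10c.png

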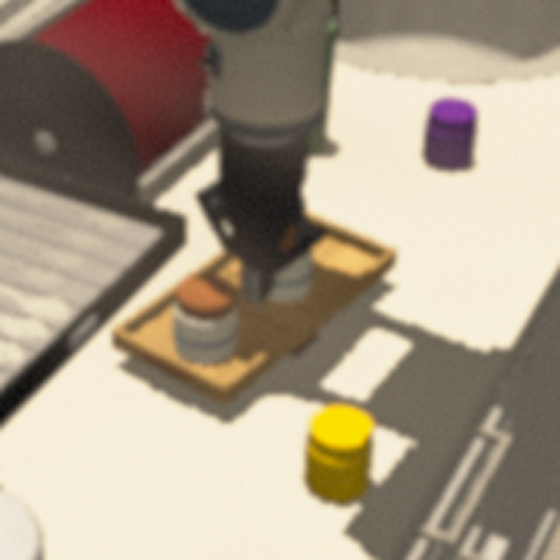

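>>> {"method": "arm_command", "body": {
  "commands": [0,1,0,0,0,2,0,0,0,3,0,0,0,4,0,0,0,4,0,0]
}}

```text
time: 28.25
tool_pos: [0.5502, 0.0077, 0.034]
eef_rot: [[0.983, -0.184, -0.0], [-0.184, -0.983, -0.0], [-0.0, 0.0, -1.0]]
contact_force: [0.5, 1.5, 0.4]
width: -0.005
```

>>> {"method": "arm_command", "body": {
  "commands": [0,-2,0,0,0,-8,0,0,0,-14,0,0,0,-20,-5,0,0,-22,-30,0,0,-22,-60,0,0,-22,-90,0,0,-22,-98,0,0,-22,-98,0]
}}

```text
time: 29.15
tool_pos: [0.5551, 0.0298, 0.1334]
eef_rot: [[0.983, -0.184, 0.003], [-0.184, -0.983, -0.0], [0.003, -0.0, -1.0]]
contact_force: [0.7, 0.9, 0.0]
width: -0.005
```

>>> {"method": "arm_command", "body": {
  "commands": [-15,0,0,0,-55,0,0,0,-100,0,0,0,-140,0,0,0,-150,0,0,0,-150,0,0,0]
}}

```text
time: 29.75
tool_pos: [0.4052, 0.0574, 0.1315]
eef_rot: [[0.983, -0.184, -0.002], [-0.184, -0.983, 0.0], [-0.002, 0.0, -1.0]]
contact_force: [0.6, 0.6, 0.2]
width: 0.002
```

```bash
python3 - <<'E'
from h import *
for n in('top','side'):
    s=snap(n,n+'11')
    cv2.imwrite('pics/%s11c.png'%n,cv2.resize(s['image'][150:250,200:350] if n=='top' else s['image'][100:260,200:360],None,fx=4 if n=='top' else 3.5,fy=4 if n=='top' else 3.5,interpolation=cv2.INTER_CUBIC))
lids('top11',(252,189),(283,195))
E
```

```text
[252.1 188.5 132.8] [0.565  0.0866 0.085 ] tray mm [-0.2 81.9]
[283.  194.8 132.7] [ 0.5438 -0.0277  0.085 ] tray mm [  0.2 -34.3]
sep 0.1162313194058899
```

View pics/top11c.png

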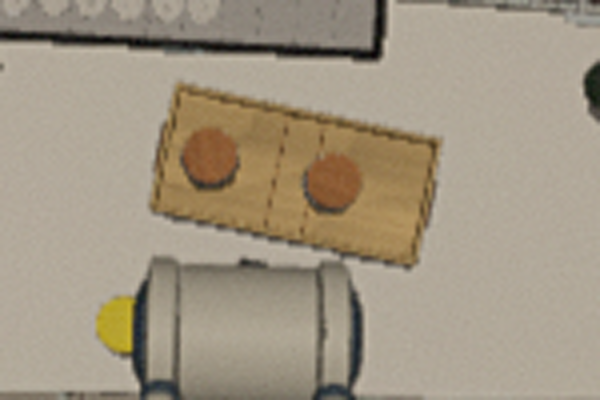

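View pics/side11c.png

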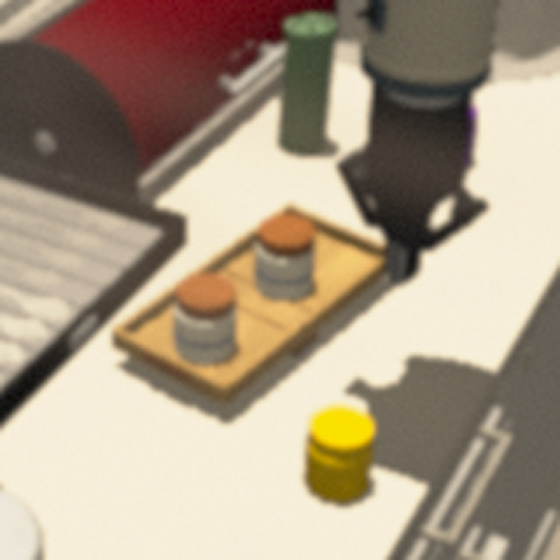

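```bash
python3 - <<'E'
from h import *
s=snap('top','t12'); lids('t12',(252,189),(283,195))
a=load('top0')['image'].astype(int); b=s['image'].astype(int)
for n,(x0,y0,x1,y1) in dict(mug=(150,145,182,185),candle=(342,155,372,185),can=(118,178,162,214)).items(): print(n,np.abs(a-b)[y0:y1,x0:x1].mean().round(2))
ticket.sign_off()
E
```

```text
[252.1 188.4 134.9] [0.5651 0.0865 0.085 ] tray mm [-0.1 81.9]
[283.  194.8 133.9] [ 0.5437 -0.0278  0.085 ] tray mm [  0.1 -34.3]
sep 0.11626695313512435
mug 2.32
candle 2.81
can 2.67
the job is handed in; nothing more can be done
```

Both jars are on the tray, one each side of the middle line, and I handed the job in at about 30 s of the 70 s allowed; no verdict came back.

**Weights:** one jar is about 250 g and the other about 128 g; wrist force and joint torque agreed to within about 10 g.

**Loading:** I set the heavy jar over the foot line first. The light one then went on at +82 mm, and I slid the heavy jar outward with the shut fingers held low, pushing with 1–2 N.

**Last checks:**
- **Jar positions:** the jars stand upright at tray y = +81.9 mm and -34.3 mm. Their centres are 116 mm apart, so about 62 mm is clear between them.
- **Balance:** the load's centre is about 4 mm from the middle line, against a limit of 18 mm.
- **Tray and bystanders:** the tray looks level and unmoved in both views. The mug, candle and canister areas of the top image look unchanged from the start.
- **Robot:** the gripper is clear of everything.

**Disagreements and a slip:**
- **Heavy jar:** the push distance implied about -36 mm for it, 2 mm from what the camera shows. Either reading meets the spacing limit.
- **Tray length:** my corner readings gave about 252 mm instead of 260, because I picked the corners slightly inside.
- **Press:** while setting the heavy jar down I briefly pressed the tray with about 17 N over the foot edge. I saw no shift afterwards.

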